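# Transfer a row of vials to another rack in reverse order

## Robot

A 6-joint arm with a two-finger parallel gripper is mounted at the origin on a cart in front of the work surface, level with it; the furniture and walls round the work are solid. World frame = base frame: x ahead of the robot, y to its left, z up, the work surface at z = 0. Lengths are in mm, angles in rad, forces in N, time in s.
With the tool pointing down it reaches from about 375 to 750 mm from the base axis. Payload 9 kg.
Tool frame: the origin (TCP) lies between the finger pads; the fingertips stand 14 mm ahead of it and the grasp point (between the pads) lies 5 mm behind it; z points along the fingers, y is the line along which they close (so a half turn about z gives the same grasp; the last joint's range is limited). The gripper opens to 85 mm and grips with 20 to 120 N. Pads are 22 mm wide; open, the fingers measure 114 mm over their backs; the gripper's body (76 mm by 85 mm) begins 54 mm behind the grasp point. The pads swing forward as they close: fully open they stand 13 mm farther back than shut.
Start: joints at [-1.403, 0.104, 0.097, 1.564, 0, 1.353], TCP at [225.792, -555.925, 245.331] pointing down, gripper open.
Joint ranges: [-2.99, 2.99], [-0.84, 1.86], [-1.1, 1.16], [-1.84, 2.11], [-1.51, 1.56], [-3.14, 3.14]. Speed limits (rad/s): [2.22, 2.22, 2.57, 3.14, 3.14, 3.14].

## Interface

Orientations are given as a 3x3 rotation matrix whose columns are the frame's x, y, z axes.
In Python, from plant import bot, cams gives the robot as it stands. The module is installed in compiled form; this text tells all that it offers.
- The arm moves only by the shell command python3 -m pendant [OPENING], which reads ROWS from standard input. ROWS is a JSON list of rows, 1 to 8 of them, each an object with the fields pos (a list: dx, dy, dz in shares of 200 mm (1.0 is 200 mm)), rot (a list: a rotation vector rx, ry, rz in normalised numbers (1 is 2 rad)); a field left out counts as zero; each row shifts and turns the commanded pose from where the row before left it, along the tool's axes as they then stand; what a row does not reach is not made up. A row lasts 1/8 s, in which the tool goes at most 62.5 mm and 0.188 rad, less where a joint would pass 70% of its speed; a pose out of reach is approached as far as the arm can. OPENING is the finger opening in mm, set as the command begins (- or left out keeps the last). The fingers move at their own pace and stop on an object; the grip force is fixed at half the most. Time passes only in rows, so rows that do not move let the fingers close. It prints the time, the measured TCP pose, the force, the opening and the grip force at its end. Shift and turn numbers lie between -1 and 1, and a call with a number outside is refused. Input that does not fit is refused with a message, and nothing moves.
- bot.sense(): the state, without advancing time (a new reading comes with each control period).
- cams.camera(name): name is "scene" or "top" or "wrist"; returns the picture (420x560x3 uint8, blue, green, red); there is no depth.
- cams.camera_params(name): a dict with "K" (3x3 intrinsics, pixels), "k1" (the pictures are not rectified: a ray, as slopes to the right and down, at radius r is drawn at 1 + k1 r^2 times it, then the intrinsics apply), "R" (3x3) and "t" (3): a world point X has camera coordinates R X + t; the wrist camera has in their place "mount" (4x4, takes a point from camera to tool coordinates, whose origin is the TCP and whose axes are the flange's). Camera axes: x right, y down, z forward; pixel columns grow to the right and rows downward; lengths in mm; the calibration is good to about 2 mm. A picture is of the moment at which its call begins: read the wrist's pose just before it. camera_params takes no time and is no camera call.
- bot.job_done(): hands the job in; it is judged then, once.
The state is a dict: "time_s": time; "joint_positions": joint angles; "qvel": joint speeds; "joint_torque": joint torques, N m; "eef_pos": TCP position; "tool_rot": TCP orientation; "ft_force": force on the tool from outside, world axes, zero at the start; "torque": the same for the moment, N m; "finger_gap": finger opening in mm; "gripper_force": force on a finger pad.
Only numpy, scipy, OpenCV 4.12 (cv2) and the standard library are available. Lean on these libraries where they do the work, as an engineer would, in place of code of your own. Each camera call takes 0.05 s, during which the arm holds its last target. There are 200 camera calls.

## Task

Move the four vials from the white rack into the empty dark steel rack in reverse order, one per bay: the vial that stood leftmost in the white rack (as seen from the robot) goes into the rightmost bay, the next one into the bay beside it, and so on, so that the row is mirrored. Keep every vial upright, set it down on the floor of its bay instead of dropping it, and leave all four standing free.

Things in the scene. Friction and masses are not known exactly. Their poses are not given: they have to be found in the camera images.
- source_rack: White plastic rack, nearer or farther, holding the four vials at the start, each in a grey insert. 294 (y) x 76 (x) mm, fixed. Origin: centre of underside, on the worktop; y along the row to the robot's left, x away, z up. 4 open bays, centres at y = 108, 36, -36, -108 mm, x = 0; each 66 (y) x 64 (x) mm inside, floor 5 mm up, rims 18 mm up (bolts 21).
- receiving_rack: Empty dark steel rack, same shape, no inserts; the vials go here. 294 (y) x 76 (x) mm, fixed. Origin: centre of underside, on the worktop; y along the row to the robot's left, x away, z up. 4 open bays, centres at y = 108, 36, -36, -108 mm, x = 0; each 66 (y) x 64 (x) mm inside, floor 5 mm up, rims 18 mm up (bolts 21).
- small_vial: Loose upright container: smallest vial, white with a blue cap, 24 mm diameter; 52 mm tall, under 0.15 kg. Origin: centre of its underside, z up its axis; stands 5 mm above the worktop on the rack floor. Grip it by its top or cap, above the rims.
- black_cap_vial: Loose upright container: stout vial with a black cap, 32 mm diameter; 62 mm tall, under 0.15 kg. Origin: centre of its underside, z up its axis; stands 5 mm above the worktop on the rack floor. Grip it by its top or cap, above the rims.
- slim_vial: Loose upright container: vial with a white cap, 30 mm diameter; 68 mm tall, under 0.15 kg. Origin: centre of its underside, z up its axis; stands 5 mm above the worktop on the rack floor. Grip it by its top or cap, above the rims.
- bottle: Loose upright container: largest of the four: round bottle, body 44 mm diameter to about 60 mm height, then shoulders, and a blue cap 28 mm diameter from 69 mm up; 85 mm tall, under 0.15 kg. Origin: centre of its underside, z up its axis; stands 5 mm above the worktop on the rack floor. Grip it by its top or cap, above the rims.
- small_vial_insert: Grey insert, 60 x 60 x 12 mm with a round 28 mm through hole, fixed in a bay of the white rack; the small_vial stands in it at the start. It stays and so marks that vial's starting bay. Origin: centre of its underside, 5 mm above the worktop; axes as the rack's.
- black_cap_vial_insert: Grey insert, 60 x 60 x 12 mm with a round 36 mm through hole, fixed in a bay of the white rack; the black_cap_vial stands in it at the start. It stays and so marks that vial's starting bay. Origin: centre of its underside, 5 mm above the worktop; axes as the rack's.
- slim_vial_insert: Grey insert, 60 x 60 x 12 mm with a round 34 mm through hole, fixed in a bay of the white rack; the slim_vial stands in it at the start. It stays and so marks that vial's starting bay. Origin: centre of its underside, 5 mm above the worktop; axes as the rack's.
- bottle_insert: Grey insert, 60 x 60 x 12 mm with a round 48 mm through hole, fixed in a bay of the white rack; the bottle stands in it at the start. It stays and so marks that vial's starting bay. Origin: centre of its underside, 5 mm above the worktop; axes as the rack's.

How it is judged (in metres and radians):
At the end, for the whole second after the job is handed in: Each vial stands upright (within 0.1 rad), released and at rest on the floor of the dark steel rack (within 4 mm), within 25 mm in x and y of the centre of the bay that mirrors its starting bay: first from the left is now first from the right, second is second from the right, and so on (((y of small_vial_insert in the frame of source_rack between 0.078 and 0.138 m and y of small_vial in the frame of receiving_rack between -0.133 and -0.083 m) or (y of small_vial_insert in the frame of source_rack between 0.006 and 0.066 m and y of small_vial in the frame of receiving_rack between -0.061 and -0.011 m) or (y of small_vial_insert in the frame of source_rack between -0.066 and -0.006 m and y of small_vial in the frame of receiving_rack between 0.011 and 0.061 m) or (y of small_vial_insert in the frame of source_rack between -0.138 and -0.078 m and y of small_vial in the frame of receiving_rack between 0.083 and 0.133 m)) and x of small_vial in the frame of receiving_rack between -0.025 and 0.025 m and z of small_vial in the frame of receiving_rack between 0 and 0.009 m and angle between each of small_vial, black_cap_vial, slim_vial, bottle's own z axis and vertical below 0.1 rad and linear speed of each of small_vial, black_cap_vial, slim_vial, bottle below 0.02 m/s and contact force between the fingers and small_vial below 0.05 N and ((y of black_cap_vial_insert in the frame of source_rack between 0.078 and 0.138 m and y of black_cap_vial in the frame of receiving_rack between -0.133 and -0.083 m) or (y of black_cap_vial_insert in the frame of source_rack between 0.006 and 0.066 m and y of black_cap_vial in the frame of receiving_rack between -0.061 and -0.011 m) or (y of black_cap_vial_insert in the frame of source_rack between -0.066 and -0.006 m and y of black_cap_vial in the frame of receiving_rack between 0.011 and 0.061 m) or (y of black_cap_vial_insert in the frame of source_rack between -0.138 and -0.078 m and y of black_cap_vial in the frame of receiving_rack between 0.083 and 0.133 m)) and x of black_cap_vial in the frame of receiving_rack between -0.025 and 0.025 m and z of black_cap_vial in the frame of receiving_rack between 0 and 0.009 m and contact force between the fingers and black_cap_vial below 0.05 N and ((y of slim_vial_insert in the frame of source_rack between 0.078 and 0.138 m and y of slim_vial in the frame of receiving_rack between -0.133 and -0.083 m) or (y of slim_vial_insert in the frame of source_rack between 0.006 and 0.066 m and y of slim_vial in the frame of receiving_rack between -0.061 and -0.011 m) or (y of slim_vial_insert in the frame of source_rack between -0.066 and -0.006 m and y of slim_vial in the frame of receiving_rack between 0.011 and 0.061 m) or (y of slim_vial_insert in the frame of source_rack between -0.138 and -0.078 m and y of slim_vial in the frame of receiving_rack between 0.083 and 0.133 m)) and x of slim_vial in the frame of receiving_rack between -0.025 and 0.025 m and z of slim_vial in the frame of receiving_rack between 0 and 0.009 m and contact force between the fingers and slim_vial below 0.05 N and ((y of bottle_insert in the frame of source_rack between 0.078 and 0.138 m and y of bottle in the frame of receiving_rack between -0.133 and -0.083 m) or (y of bottle_insert in the frame of source_rack between 0.006 and 0.066 m and y of bottle in the frame of receiving_rack between -0.061 and -0.011 m) or (y of bottle_insert in the frame of source_rack between -0.066 and -0.006 m and y of bottle in the frame of receiving_rack between 0.011 and 0.061 m) or (y of bottle_insert in the frame of source_rack between -0.138 and -0.078 m and y of bottle in the frame of receiving_rack between 0.083 and 0.133 m)) and x of bottle in the frame of receiving_rack between -0.025 and 0.025 m and z of bottle in the frame of receiving_rack between 0 and 0.009 m and contact force between the fingers and bottle below 0.05 N); the robot touches nothing.
It fails at once if a vial is tipped more than about 35 degrees (angle between any of small_vial, black_cap_vial, slim_vial, bottle's own z axis and vertical above 0.6 rad).
It fails at once if a vial is dropped (25 mm or more) or knocked: it moves faster than 0.7 m/s out of the fingers ((linear speed of small_vial above 0.7 m/s and contact force between the fingers and small_vial below 0.02 N) or (linear speed of black_cap_vial above 0.7 m/s and contact force between the fingers and black_cap_vial below 0.02 N) or (linear speed of slim_vial above 0.7 m/s and contact force between the fingers and slim_vial below 0.02 N) or (linear speed of bottle above 0.7 m/s and contact force between the fingers and bottle below 0.02 N)).
It also fails if it takes over 106 s, if anything falls off the work surface, if the arm or the gripper's body presses on something with over 40 N, if the wrist force passes 120 N, or if a joint passes its speed limit or range.

## Working session

There is one attempt and no reset: what is moved stays moved. The work goes in short steps, Python scripts to look and compute and a shell command to move; the robot and the scene stay as the last step left them, time stands still between calls to the robot, and variables do not carry over. Pictures are saved under pics/ and viewed, at most 14 in all, crops included, and the job is handed in when it is done.

```bash
mkdir -p pics; python3 - <<'E'
from plant import bot,cams
import cv2
s=bot.sense();print(s['time_s'],s['tool_rot'],s['finger_gap'])
for n in("top","scene"):
    cv2.imwrite(f"pics/{n}0.png",cams.camera(n));print(n,cams.camera_params(n))
print(cams.camera_params("wrist"))
E
```

```text
0.0 [[ 9.26510745e-01  3.76268224e-01 -2.51338481e-04]
 [ 3.76268224e-01 -9.26509884e-01  1.28759564e-03]
 [ 2.51613738e-04 -1.28754188e-03 -9.99999139e-01]] 85.49906465384073
top {'K': array([[447.63998717,   0.        , 286.71897898],
       [  0.        , 447.63998717, 208.15945457],
       [  0.        ,   0.        ,   1.        ]]), 'k1': -0.0940572818978662, 'R': array([[ 0.01050975, -0.99978475, -0.01788871],
       [-0.99428472, -0.00854784, -0.1064182 ],
       [ 0.10624238,  0.0189049 , -0.99416053]]), 't': array([-118.35465651,  529.70644687,  849.5331746 ])}
scene {'K': array([[542.61121374,   0.        , 283.69408551],
       [  0.        , 542.61121374, 214.88875295],
       [  0.        ,   0.        ,   1.        ]]), 'k1': -0.2031004850675344, 'R': array([[-0.91083902, -0.41236073, -0.01819082],
       [-0.22184877,  0.52624096, -0.82088585],
       [ 0.34807385, -0.74365925, -0.57080252]]), 't': array([433.74244751, 217.85984867, 732.65854583])}
{'K': array([[350.45632559,   0.        , 279.27284841],
       [  0.        , 350.45632559, 205.49938013],
       [  0.        ,   0.        ,   1.        ]]), 'k1': -0.08833370086822145, 'mount': array([[ 4.71712221e-04, -9.66217795e-01, -2.57726502e-01,
         6.55030384e+01],
       [ 9.99999866e-01,  4.00898573e-04,  3.27311399e-04,
         1.79554962e+00],
       [-2.12931911e-04, -2.57726622e-01,  9.66217855e-01,
        -1.29099419e+02],
       [ 0.00000000e+00,  0.00000000e+00,  0.00000000e+00,
         1.00000000e+00]])}
```

View pics/top0.png

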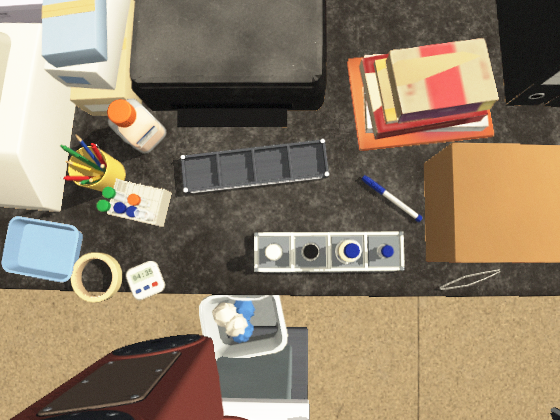

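View pics/scene0.png

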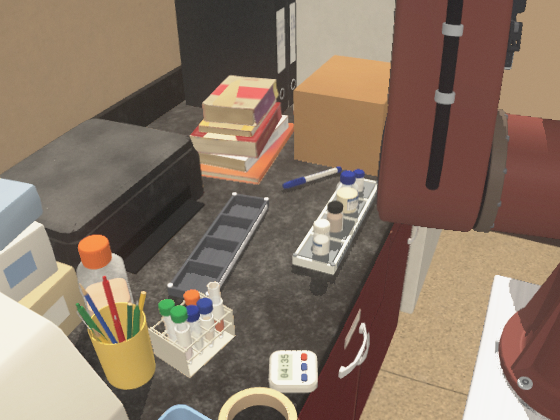

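The top view shows the white rack at about (255–405, 232–272), holding, left to right, slim (273,252), black cap (311,251), bottle (349,251) and small (388,252). The dark rack is tilted, at about (182–327, 143–192). The scene view shows the same order.

```bash
cat > h.py <<'E'
import numpy as np,cv2
from plant import bot,cams
def rays(name,px,pose=None):
    p=cams.camera_params(name)
    u=cv2.undistortPoints(np.array(px,float).reshape(-1,1,2),p['K'],np.array([p['k1'],0,0,0]))[:,0]
    d=np.c_[u,np.ones(len(u))]
    if 'R' in p: return -p['R'].T@p['t'], d@p['R']
    s=pose; M=p['mount'];R=np.array(s['tool_rot'])
    return np.array(s['eef_pos'])+R@M[:3,3], d@(R@M[:3,:3]).T
def onz(name,px,z,pose=None):
    o,d=rays(name,px,pose); return o+d*((z-o[2])/d[:,2])[:,None]
def rackfit(P):  # corner bolts in any order -> centre, direction of row (+y)
    (c,sz,a)=cv2.minAreaRect(P[:,:2].astype(np.float32)); b=cv2.boxPoints((c,sz,a))
    e=[b[1]-b[0],b[2]-b[1]]; v=max(e,key=np.linalg.norm); v=v/np.linalg.norm(v); v=v*np.sign(v[1])
    return np.array(c),v,sz
E
python3 - <<'E'
from h import *
im=cv2.imread("pics/top0.png")
W=[(258,236),(402,236),(403,267),(256,269)];D=[(183,157),(323,144),(327,173),(186,190)]
for q in(W,D):
    c,v,sz=rackfit(onz("top",q,21));print(c,v,sz)
    print([ (c+v*y).round(1).tolist() for y in(108,36,-36,-108)])
# cap centres by colour
hsv=cv2.cvtColor(im,cv2.COLOR_BGR2HSV)
m=cv2.inRange(hsv,(105,120,60),(130,255,255))
n,l,s,ce=cv2.connectedComponentsWithStats(m)
for i in range(1,n):
    if s[i,4]>40 and 240<ce[i,0]<410 and 230<ce[i,1]<275:print(s[i],ce[i],onz("top",[ce[i]],57),onz("top",[ce[i]],90))
a=cv2.resize(im[225:280,245:415],None,fx=4.5,fy=4.5,interpolation=cv2.INTER_CUBIC)
b=cv2.resize(im[135:200,170:340],None,fx=4.5,fy=4.5,interpolation=cv2.INTER_CUBIC)
cv2.imwrite("pics/crop.png",np.vstack([a,b]))
E
```

```text
[ 446.69781494 -197.27462769] [-0.02040225  0.99979186] (64.353515625, 286.94427490234375)
[[444.5, -89.3], [446.0, -161.3], [447.4, -233.3], [448.9, -305.3]]
[618.003479   -47.62216187] [-0.12779762  0.99180025] (67.82951354980469, 283.5054626464844)
[[604.2, 59.5], [613.4, -11.9], [622.6, -83.3], [631.8, -154.7]]
[344 243  16  15 174] [351.43678161 250.33333333] [[ 449.2269733  -235.92965276   57.        ]] [[ 448.77379581 -231.77173258   90.        ]]
[382 245  11  12 107] [387.06542056 250.81308411] [[ 448.79711003 -302.92481134   57.        ]] [[ 448.3607834  -296.14064604   90.        ]]
```

View pics/crop.png

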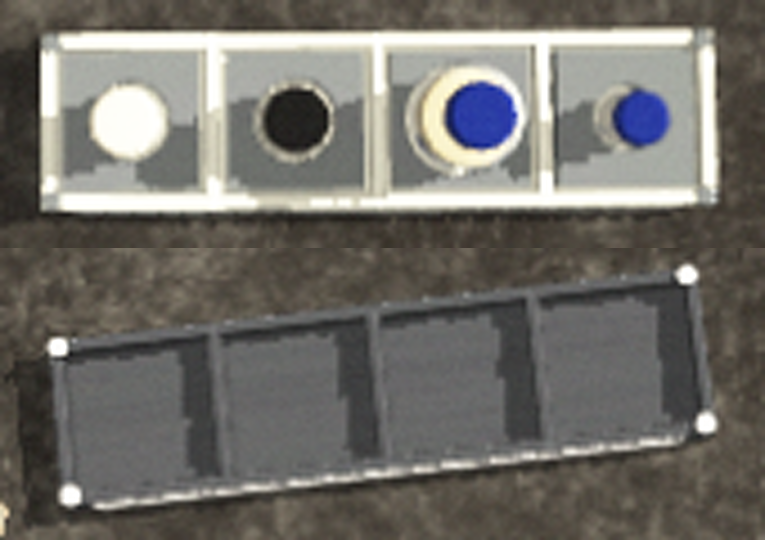

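The crop shows the dark bolts at crop (58,99), (686,27), (706,176) and (70,248). The white bolts are at about (47,40), (708,36), (709,193) and (47,195), and the caps at (129,121), (296,119), (481,115) and (640,118).

```bash
python3 - <<'E'
from h import *
f=lambda q,o:(np.array(q,float)+.5)/4.5-.5+np.array(o)
W=f([(47,40),(708,36),(709,193),(47,195)],(245,225));D=f([(58,99),(686,27),(706,176),(70,248)],(170,135))
for q in(W,D):
    P=onz("top",q,21);c,v,sz=rackfit(P);print(c,P[:,:2].mean(0),v,sz)
    print([ (P[:,:2].mean(0)+v*y).round(1).tolist() for y in(108,36,-36,-108)])
C=f([(129,121),(296,119),(481,115),(640,118)],(245,225))
for p,z in zip(C,(73,67,90,57)):print(onz("top",[p],z).round(1))
E
```

```text
[ 448.92651367 -196.29559326] [ 449.14106513 -195.97868713] [-0.01465815  0.9998926 ] (68.13553619384766, 288.6628723144531)
[[447.6, -88.0], [448.6, -160.0], [449.7, -232.0], [450.7, -304.0]]
[617.67608643 -46.5226593 ] [617.65278277 -46.39202811] [-0.12048551  0.99271506] (68.02532958984375, 283.9311828613281)
[[604.6, 60.8], [613.3, -10.7], [622.0, -82.1], [630.7, -153.6]]
[[445.5 -90.3  73. ]]
[[ 447.1 -158.7   67. ]]
[[ 449.1 -231.9   90. ]]
[[ 448.8 -302.5   57. ]]
```

Units first: shifts go in shares of 200 mm and turns go in shares of 2 rad. So -0.15 rad / 2 = -0.075.

```bash
cat >> h.py <<'E'
WC,WV=np.array([448.0,-196.0]),np.array([-.0147,.9999]);DC,DV=np.array([617.7,-46.4]),np.array([-.1205,.9927])
def go(x,y,z,v):
    s=bot.sense();R=np.array(s['tool_rot']);e=np.array(s['eef_pos'])
    a=np.arctan2(v[1],v[0])-np.arctan2(R[1,0],R[0,0])
    print('t',round(s['time_s'],2),'eef',e.round(1),'gap',round(s['finger_gap'],1),'F',np.round(s['ft_force'],1),'grip',round(s['gripper_force'],1),'tiltz',R[:,2].round(4))
    print('tool d',(R.T@(np.array([x,y,z])-e)).round(1),'rz tool',round(-a,4))
def pick(i,z): p=WC+WV*(108-72*i); go(p[0],p[1],z,WV)
def place(i,z): p=DC-DV*(108-72*i); go(p[0],p[1],z,DV)
E
echo '[{"rot":[0,0,-0.075]},{"rot":[0,0,-0.075]},{"rot":[0,0,-0.075]},{"rot":[0,0,-0.075]},{"rot":[0,0,-0.075]},{"rot":[0,0,-0.075]},{"rot":[0,0,-0.075]},{"rot":[0,0,-0.075]}]' | python3 -m pendant 65
python3 -c "from h import *;pick(0,160)"
```

```text
time_s: 1.1
eef_pos: [225.8, -555.7, 244.8]
tool_rot: [[-0.02, 1.0, -0.0], [1.0, 0.02, 0.001], [0.001, -0.0, -1.0]]
ft_force: [-0.1, -0.6, -0.2]
finger_gap: 64.7
gripper_force: 0.0
t 1.1 eef [ 225.8 -555.7  244.8] gap 64.7 F [-0.1 -0.6 -0.2] grip 0.0 tiltz [-1.e-04  7.e-04 -1.e+00]
tool d [463.2 229.9  85.2] rz tool 0.0053
```

Hover first where the wrist camera can check the positions.

Converted, 46 mm / 200 = 0.23, 23 mm / 200 = 0.115.

```bash
echo '[{"pos":[0.23,0.115,0]},{"pos":[0.23,0.115,0]},{"pos":[0.23,0.115,0]},{"pos":[0.23,0.115,0]},{"pos":[0.23,0.115,0]},{"pos":[0.23,0.115,0]},{"pos":[0.23,0.115,0]},{"pos":[0.23,0.115,0]}]' | python3 -m pendant >/dev/null
echo '[{"pos":[0.23,0.115,0]},{"pos":[0.23,0.115,0]},{},{}]' | python3 -m pendant
python3 - <<'E'
from h import *
s=bot.sense();im=cams.camera("wrist");cv2.imwrite("pics/w0.png",im)
pick(0,160)
E
```

```text
time_s: 2.6
eef_pos: [448.7, -92.6, 245.0]
tool_rot: [[-0.016, 1.0, -0.001], [1.0, 0.016, -0.0], [-0.0, -0.001, -1.0]]
ft_force: [0.0, 0.2, -0.1]
finger_gap: 65.1
gripper_force: 0.0
t 2.65 eef [448.6 -93.1 245.1] gap 65.1 F [ 0.3 -0.5 -0. ] grip 0.0 tiltz [-5.e-04 -2.e-04 -1.e+00]
tool d [ 5.1 -2.  85.1] rz tool -0.0002
```

View pics/w0.png

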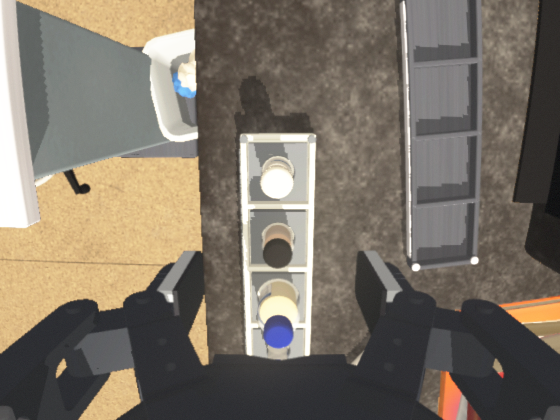

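The wrist view shows caps at about slim (277,181), black (278,253) and bottle (278,332). The white rack's left bolts are at (245,138) and (311,137), and the dark rack's right bolts at (416,267) and (475,261).

```bash
python3 - <<'E'
from h import *
s=bot.sense()
for p,z in[((277,181),73),((278,253),67),((278,332),90),((245,138),21),((311,137),21),((416,267),21),((475,261),21)]:print(onz("wrist",[p],z,s).round(1))
for c,v in((WC,WV),(DC,DV)):print([(c+v*y).round(1).tolist() for y in(108,36,-36,-108)])
f=lambda q:(np.array(q,float)+.5)/4.5-.5+np.array((170,135))
print(onz("top",f([(686,27),(706,176)]),21).round(1))
E
```

```text
[[447.6 -87.9  73. ]]
[[ 449.4 -158.    67. ]]
[[ 450.5 -228.7   90. ]]
[[414.9 -54.8  21. ]]
[[480.6 -52.9  21. ]]
[[ 603.5 -192.6   21. ]]
[[ 671.6 -185.4   21. ]]
[[446.4, -88.0], [447.5, -160.0], [448.5, -232.0], [449.6, -304.0]]
[[604.7, 60.8], [613.4, -10.7], [622.0, -82.1], [630.7, -153.6]]
[[ 668.5 -182.7   21. ]
 [ 601.  -191.6   21. ]]
```

Converted, 30 mm / 200 = 0.15, 20 mm / 200 = 0.1.

```bash
sed -i 's/448.0,-196.0/448.7,-195.3/;s/617.7,-46.4/618.9,-47.2/' h.py
echo '[{"pos":[0.03,-0.005,0.15]},{"pos":[0,0,0.15]},{"pos":[0,0,0.15]},{"pos":[0,0,0.1]},{"pos":[0,0,0.05]},{},{}]' | python3 -m pendant
python3 -c "from h import *;pick(0,47)"
```

```text
time_s: 3.52
eef_pos: [448.3, -86.9, 126.3]
tool_rot: [[-0.015, 1.0, 0.001], [1.0, 0.015, -0.001], [-0.001, 0.001, -1.0]]
ft_force: [1.0, -0.1, 0.3]
finger_gap: 64.8
gripper_force: 0.0
t 3.52 eef [448.3 -86.9 126.3] gap 64.8 F [ 1.  -0.1  0.3] grip 0.0 tiltz [ 1.3e-03 -8.0e-04 -1.0e+00]
tool d [-0.3 -1.3 79.3] rz tool 0.0002
```

Converted, 20 mm / 200 = 0.1, 12 mm / 200 = 0.06.

```bash
echo '[{"pos":[0,-0.005,0.1]},{"pos":[0,0,0.1]},{"pos":[0,0,0.1]},{"pos":[0,0,0.06]},{"pos":[0,0,0.035]},{},{}]' | python3 -m pendant |sed -n 2p
echo '[{},{},{},{},{},{},{},{}]' | python3 -m pendant 0
python3 -c "from h import *;place(0,160)"
```

```text
eef_pos: [447.2, -86.8, 47.0]
time_s: 5.4
eef_pos: [447.0, -86.7, 46.8]
tool_rot: [[-0.015, 1.0, 0.001], [1.0, 0.015, -0.0], [-0.0, 0.001, -1.0]]
ft_force: [-0.7, 0.5, 4.2]
finger_gap: 26.4
gripper_force: 59.2
t 5.4 eef [447.  -86.7  46.8] gap 26.4 F [-0.7  0.5  4.2] grip 59.2 tiltz [ 6.e-04 -4.e-04 -1.e+00]
tool d [ -70.5  183.9 -113.1] rz tool -0.1058
```

Converted, -25 mm / 200 = -0.125, -20 mm / 200 = -0.1.

```bash
echo '[{"pos":[0,0,-0.04]},{"pos":[0,0,-0.1]},{"pos":[0,0,-0.125]},{"pos":[0,0,-0.125]},{"pos":[0,0,-0.1]},{"pos":[0,0,-0.05]},{},{}]' | python3 -m pendant |sed -n '2,6p'
echo '[{"pos":[-0.05,0.13,0]},{"pos":[-0.05,0.13,0]},{"pos":[-0.05,0.13,0]},{"pos":[-0.05,0.13,0]},{"pos":[-0.05,0.13,0]},{"pos":[-0.05,0.13,0]},{"pos":[-0.05,0.13,0]},{"rot":[0,0,-0.05]}]' | python3 -m pendant |sed -n '2,6p'
echo '[{}]' | python3 -m pendant|sed -n 5p
python3 -c "from h import *;place(0,47);cv2.imwrite('pics/w1.png',cams.camera('wrist'))"
```

```text
eef_pos: [446.4, -86.4, 153.4]
tool_rot: [[-0.015, 1.0, -0.001], [1.0, 0.015, 0.001], [0.001, -0.001, -1.0]]
ft_force: [0.7, 0.2, -0.1]
finger_gap: 26.3
gripper_force: 59.0
eef_pos: [630.3, -154.2, 152.2]
tool_rot: [[-0.116, 0.993, -0.002], [0.993, 0.116, 0.001], [0.001, -0.002, -1.0]]
ft_force: [-0.2, -0.3, -0.1]
finger_gap: 26.8
gripper_force: 59.2
finger_gap: 26.6
t 7.53 eef [ 629.4 -153.6  152.9] gap 26.6 F [ 0.3 -0.3  0. ] grip 59.2 tiltz [-1.9e-03  8.0e-04 -1.0e+00]
tool d [ -1.2   2.6 105.9] rz tool -0.0063
```

View pics/w1.png

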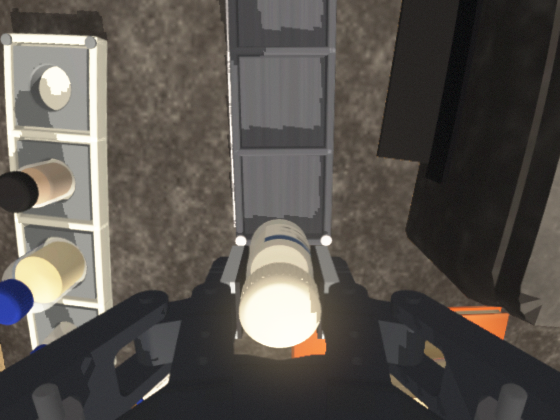

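The slim vial is held upright at about (280,290), and the dark rack's end bolts are at (241,241) and (326,241). I'll check where they fall.

```bash
python3 - <<'E'
from h import *
s=bot.sense()
P=onz("wrist",[(241,241),(326,241)],21,s);print(P.round(1), (DC-DV*142).round(1))
E
```

```text
[[ 603.9 -192.2   21. ]
 [ 671.  -184.5   21. ]] [ 636.  -188.2]
```

Converted, 25 mm / 200 = 0.125, 20 mm / 200 = 0.1.

```bash
echo '[{"pos":[-0.005,0.015,0.1]},{"pos":[0,0,0.125]},{"pos":[0,0,0.125]},{"pos":[0,0,0.085]},{"pos":[0,0,0.04]},{},{}]' | python3 -m pendant |sed -n '2,6p'
python3 -c "from h import *;place(0,47)"
```

```text
eef_pos: [633.5, -154.8, 60.4]
tool_rot: [[-0.115, 0.993, 0.001], [0.993, 0.115, -0.001], [-0.001, 0.001, -1.0]]
ft_force: [0.2, 0.5, -0.1]
finger_gap: 26.5
gripper_force: 59.2
t 8.45 eef [ 633.5 -154.8   60.4] gap 26.5 F [ 0.2  0.5 -0.1] grip 59.2 tiltz [ 1.5e-03 -8.0e-04 -1.0e+00]
tool d [ 0.6 -1.6 13.4] rz tool -0.006
```

Converted, 4 mm / 200 = 0.02, 2 mm / 200 = 0.01.

```bash
echo '[{"pos":[0,-0.005,0.02]},{"pos":[0,0,0.02]},{"pos":[0,0,0.01]},{"pos":[0,0,0.01]},{"pos":[0,0,0.005]},{},{},{}]' | python3 -m pendant |sed -n '2p;4,6p'
python3 -c "from h import *;place(0,47)"
```

```text
eef_pos: [631.9, -154.7, 46.9]
ft_force: [-3.1, 0.4, 6.0]
finger_gap: 26.5
gripper_force: 59.7
t 9.45 eef [ 631.9 -154.7   46.9] gap 26.5 F [-3.1  0.4  6. ] grip 59.7 tiltz [ 2.e-04 -3.e-04 -1.e+00]
tool d [ 0.2 -0.  -0.1] rz tool -0.0058
```

Converted, -30 mm / 200 = -0.15, -25 mm / 200 = -0.125, 0.1 rad / 2 = 0.05.

```bash
echo '[{},{},{},{},{}]' | python3 -m pendant 65|sed -n '2p;4,6p'
echo '[{"pos":[0,0,-0.1]},{"pos":[0,0,-0.15]},{"pos":[0,0,-0.15]},{"pos":[0,0,-0.125]},{"rot":[0,0,0.05]},{}]' | python3 -m pendant |sed -n '2p;4,6p'
python3 -c "from h import *;pick(1,45);cv2.imwrite('pics/w2.png',cams.camera('wrist'))"
```

```text
eef_pos: [631.9, -154.6, 46.3]
ft_force: [0.3, -0.2, 0.7]
finger_gap: 64.8
gripper_force: 0.0
eef_pos: [632.3, -154.8, 153.0]
ft_force: [-1.2, 0.2, -0.2]
finger_gap: 65.1
gripper_force: 0.0
t 10.82 eef [ 632.3 -154.8  153. ] gap 65.1 F [-1.2  0.2 -0.2] grip 0.0 tiltz [ 1.7e-03 -9.0e-04 -1.0e+00]
tool d [  -1.6 -184.4  107.7] rz tool 0.0008
```

View pics/w2.png

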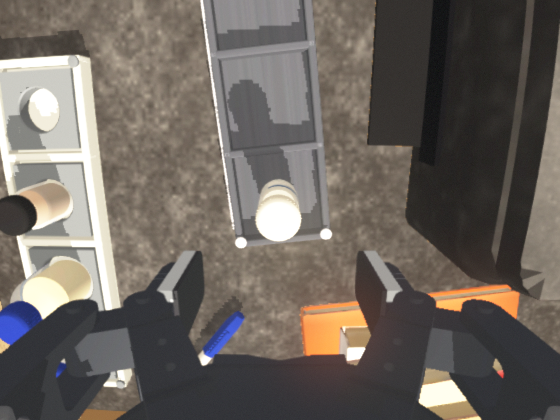

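The slim vial is standing upright in the rightmost bay, at (279,210). Next is the black cap.

Converted, -35 mm / 200 = -0.175, -30 mm / 200 = -0.15.

```bash
echo '[{"pos":[-0.01,-0.15,0]},{"pos":[0,-0.175,0]},{"pos":[0,-0.175,0]},{"pos":[0,-0.175,0]},{"pos":[0,-0.15,0]},{"pos":[0,-0.095,0]},{},{}]' | python3 -m pendant |sed -n '2p'
python3 -c "from h import *;pick(1,45)"
```

```text
eef_pos: [448.5, -159.5, 151.5]
t 11.88 eef [ 448.5 -159.5  151.5] gap 65.1 F [-0.7 -0.2  0.3] grip 0.0 tiltz [ 6.e-04 -3.e-04 -1.e+00]
tool d [  0.2  -0.4 106.5] rz tool 0.0011
```

Converted, 25 mm / 200 = 0.125, 20 mm / 200 = 0.1.

```bash
echo '[{"pos":[0,0,0.1]},{"pos":[0,0,0.125]},{"pos":[0,0,0.125]},{"pos":[0,0,0.09]},{"pos":[0,0,0.06]},{"pos":[0,0,0.03]},{},{}]' | python3 -m pendant |sed -n '2p;4p'
echo '[{},{},{},{},{},{},{}]' | python3 -m pendant 0|sed -n '1,2p;4,6p'
echo '[{"pos":[0,0,-0.04]},{"pos":[0,0,-0.1]},{"pos":[0,0,-0.125]},{"pos":[0,0,-0.125]},{"pos":[0,0,-0.1]},{"pos":[0,0,-0.05],"rot":[0,0,-0.05]},{},{}]' | python3 -m pendant |sed -n '2p;4,6p'
python3 -c "from h import *;place(1,45)"
```

```text
eef_pos: [448.4, -159.7, 46.0]
ft_force: [0.5, -0.0, 0.1]
time_s: 13.75
eef_pos: [448.4, -159.7, 46.1]
ft_force: [0.3, 0.6, 4.6]
finger_gap: 28.3
gripper_force: 59.6
eef_pos: [447.8, -159.2, 152.8]
ft_force: [0.8, -0.1, -0.4]
finger_gap: 28.3
gripper_force: 59.3
t 14.75 eef [ 447.8 -159.2  152.8] gap 28.3 F [ 0.8 -0.1 -0.4] grip 59.3 tiltz [-5.e-04  3.e-04 -1.e+00]
tool d [ 56.  183.  107.8] rz tool -0.0078
```

Converted, 27 mm / 200 = 0.135, 26 mm / 200 = 0.13, -0.006 rad / 2 = -0.003.

```bash
echo '[{"pos":[0.04,0.13,0]},{"pos":[0.04,0.13,0]},{"pos":[0.04,0.13,0]},{"pos":[0.04,0.13,0]},{"pos":[0.04,0.13,0]},{"pos":[0.04,0.13,0]},{"pos":[0.04,0.135,0],"rot":[0,0,-0.003]},{}]' | python3 -m pendant |sed -n '2p;5p'
echo '[{"pos":[0,0,0.1]},{"pos":[0,0,0.125]},{"pos":[0,0,0.1]},{"pos":[0,0,0.075]},{"pos":[0,0,0.04]},{"pos":[0,0,0.02]},{},{}]' | python3 -m pendant |sed -n '2p;4,6p'
python3 -c "from h import *;place(1,46)"
```

```text
eef_pos: [623.8, -81.8, 151.9]
finger_gap: 28.3
eef_pos: [623.8, -82.9, 62.0]
ft_force: [0.4, 0.2, -0.3]
finger_gap: 28.6
gripper_force: 59.4
t 16.75 eef [623.8 -82.9  62. ] gap 28.6 F [ 0.4  0.2 -0.3] grip 59.4 tiltz [ 1.e-03 -4.e-04 -1.e+00]
tool d [ 0.  -0.6 16. ] rz tool 0.0003
```

Converted, 5 mm / 200 = 0.025, 3 mm / 200 = 0.015.

```bash
echo '[{"pos":[0,0,0.025]},{"pos":[0,0,0.025]},{"pos":[0,0,0.015]},{"pos":[0,0,0.01]},{"pos":[0,0,0.005]},{},{}]' | python3 -m pendant |sed -n '2p;4,6p'
```

```text
eef_pos: [623.2, -82.7, 46.1]
ft_force: [-4.4, 1.5, 7.8]
finger_gap: 28.5
gripper_force: 60.2
```

On the floor; release, rise, and return for the bottle.

Converted, -30 mm / 200 = -0.15, -25 mm / 200 = -0.125, 0.106 rad / 2 = 0.053.

```bash
echo '[{},{},{},{},{}]' | python3 -m pendant 70|sed -n '2p;4,6p'
echo '[{"pos":[0,0,-0.1]},{"pos":[0,0,-0.15]},{"pos":[0,0,-0.15]},{"pos":[0,0,-0.125]},{"rot":[0,0,0.053]},{}]' | python3 -m pendant |sed -n '2p;4,6p'
python3 -c "from h import *;pick(2,43);cv2.imwrite('pics/w3.png',cams.camera('wrist'))"
```

```text
eef_pos: [623.3, -82.7, 45.2]
ft_force: [-0.5, 0.9, -0.6]
finger_gap: 69.9
gripper_force: 0.0
eef_pos: [623.8, -82.9, 152.0]
ft_force: [1.2, 0.1, -0.3]
finger_gap: 69.5
gripper_force: 0.0
t 19.0 eef [623.8 -82.9 152. ] gap 69.5 F [ 1.2  0.1 -0.3] grip 0.0 tiltz [ 1.7e-03 -7.0e-04 -1.0e+00]
tool d [-145.6 -177.   108.8] rz tool 0.0009
```

View pics/w3.png

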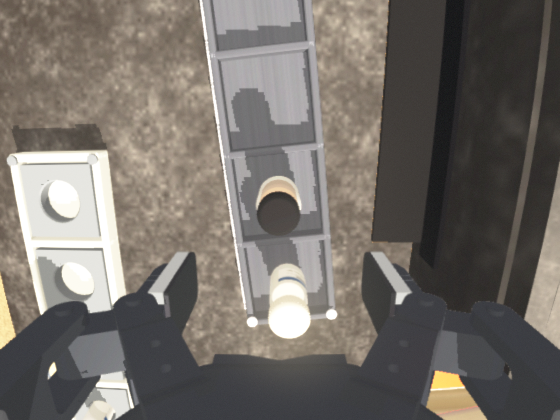

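The black-cap vial stands upright in the third bay from the left, at (279,210), beside the slim vial at (289,312). Now the bottle.

Converted, -27 mm / 200 = -0.135, -25 mm / 200 = -0.125.

```bash
echo '[{"pos":[-0.105,-0.125,0]},{"pos":[-0.105,-0.125,0]},{"pos":[-0.105,-0.125,0]},{"pos":[-0.105,-0.125,0]},{"pos":[-0.105,-0.125,0]},{"pos":[-0.105,-0.125,0]},{"pos":[-0.1,-0.135,0]},{}]' | python3 -m pendant |sed -n '2p'
echo '[{"pos":[0,0,0.05]},{"pos":[0,0,0.05]},{}]' | python3 -m pendant |sed -n '2p'
python3 -c "from h import *;pick(2,43)"
```

```text
eef_pos: [447.3, -232.4, 150.4]
eef_pos: [448.3, -230.3, 128.8]
t 20.43 eef [ 448.3 -230.3  128.8] gap 70.1 F [0.4 0.3 0.6] grip 0.0 tiltz [-0.0017  0.0016 -1.    ]
tool d [-1.2  1.1 85.8] rz tool 0.0016
```

Converted, 20 mm / 200 = 0.1, 16 mm / 200 = 0.08.

```bash
echo '[{"pos":[-0.005,0.005,0.08]},{"pos":[0,0,0.1]},{"pos":[0,0,0.1]},{"pos":[0,0,0.07]},{"pos":[0,0,0.05]},{"pos":[0,0,0.025]},{},{}]' | python3 -m pendant |sed -n '2p;4p'
echo '[{},{},{},{},{},{},{}]' | python3 -m pendant 0|sed -n '1,2p;4,6p'
echo '[{"pos":[0,0,-0.04]},{"pos":[0,0,-0.1]},{"pos":[0,0,-0.125]},{"pos":[0,0,-0.125]},{"pos":[0,0,-0.1]},{"pos":[0,0,-0.05],"rot":[0,0,-0.053]},{},{}]' | python3 -m pendant |sed -n '2p;4,6p'
python3 -c "from h import *;place(2,43)"
```

```text
eef_pos: [449.9, -232.6, 45.9]
ft_force: [0.9, 0.3, -0.1]
time_s: 22.3
eef_pos: [450.0, -232.8, 46.1]
ft_force: [-0.4, 0.9, 5.6]
finger_gap: 41.6
gripper_force: 61.3
eef_pos: [449.3, -232.1, 152.7]
ft_force: [-1.0, -0.2, -1.0]
finger_gap: 41.6
gripper_force: 60.8
t 23.3 eef [ 449.3 -232.1  152.7] gap 41.6 F [-1.  -0.2 -1. ] grip 60.8 tiltz [-6.e-04  5.e-04 -1.e+00]
tool d [199.5 190.3 109.7] rz tool -0.002
```

Converted, 31 mm / 200 = 0.155, 29 mm / 200 = 0.145.

```bash
echo '[{"pos":[0.125,0.12,0]},{"pos":[0.145,0.135,0]},{"pos":[0.145,0.135,0]},{"pos":[0.145,0.135,0]},{"pos":[0.145,0.135,0]},{"pos":[0.145,0.135,0]},{"pos":[0.145,0.155,0]},{}]' | python3 -m pendant |sed -n '2p;5p'
echo '[{"pos":[0,0,0.1]},{"pos":[0,0,0.125]},{"pos":[0,0,0.1]},{"pos":[0,0,0.075]},{"pos":[0,0,0.04]},{"pos":[0,0,0.02]},{},{}]' | python3 -m pendant |sed -n '2p;4,6p'
python3 -c "from h import *;place(2,46)"
```

```text
eef_pos: [614.6, -9.6, 151.9]
finger_gap: 41.4
eef_pos: [614.6, -11.9, 62.0]
ft_force: [-0.2, 0.3, 0.0]
finger_gap: 41.2
gripper_force: 61.1
t 25.3 eef [614.6 -11.9  62. ] gap 41.2 F [-0.2  0.3  0. ] grip 61.1 tiltz [ 1.1e-03 -4.0e-04 -1.0e+00]
tool d [ 0.5 -0.  16. ] rz tool 0.0003
```

Converted, 5 mm / 200 = 0.025, 3 mm / 200 = 0.015.

```bash
echo '[{"pos":[0,0,0.025]},{"pos":[0,0,0.025]},{"pos":[0,0,0.015]},{"pos":[0,0,0.01]},{"pos":[0,0,0.005]},{},{}]' | python3 -m pendant |sed -n '2p;4,6p'
```

```text
eef_pos: [614.0, -11.8, 46.1]
ft_force: [-4.8, 0.5, 6.4]
finger_gap: 41.6
gripper_force: 61.8
```

Converted, -30 mm / 200 = -0.15, -15 mm / 200 = -0.075, 0.106 rad / 2 = 0.053.

```bash
echo '[{},{},{},{},{}]' | python3 -m pendant 70|sed -n '2p;4,6p'
echo '[{"pos":[0,0,-0.075]},{"pos":[0,0,-0.15]},{"pos":[0,0,-0.15]},{"pos":[0,0,-0.15]},{"rot":[0,0,0.053]},{}]' | python3 -m pendant 70|sed -n '2p;4,6p'
python3 -c "from h import *;pick(3,40);cv2.imwrite('pics/w4.png',cams.camera('wrist'))"
```

```text
eef_pos: [614.1, -11.9, 45.2]
ft_force: [0.2, -0.1, -0.7]
finger_gap: 69.9
gripper_force: 0.0
eef_pos: [614.5, -12.0, 151.6]
ft_force: [-0.8, -0.6, 0.5]
finger_gap: 69.9
gripper_force: 0.0
t 27.55 eef [614.5 -12.  151.6] gap 69.9 F [-0.8 -0.6  0.5] grip 0.0 tiltz [ 1.5e-03 -5.0e-04 -1.0e+00]
tool d [-288.7 -168.9  111.5] rz tool 0.0009
```

View pics/w4.png

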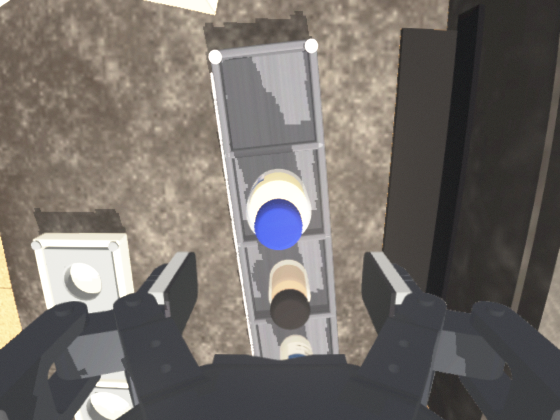

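The bottle stands in the second bay, with its cap at (278,224), and the leftmost bay is free. Now the small vial.

Converted, -36 mm / 200 = -0.18, -21 mm / 200 = -0.105.

```bash
echo '[{"pos":[-0.18,-0.105,0]},{"pos":[-0.18,-0.105,0]},{"pos":[-0.18,-0.105,0]},{"pos":[-0.18,-0.105,0]},{"pos":[-0.18,-0.105,0]},{"pos":[-0.18,-0.105,0]},{"pos":[-0.18,-0.105,0]},{"pos":[-0.18,-0.105,0]}]' | python3 -m pendant |sed -n '2p'
echo '[{"pos":[0,0,0.05]},{"pos":[0,0,0.05]},{}]' | python3 -m pendant |sed -n '2p'
python3 -c "from h import *;pick(3,40);cv2.imwrite('pics/w5.png',cams.camera('top'))"
```

```text
eef_pos: [449.5, -303.3, 150.2]
eef_pos: [450.4, -300.8, 128.9]
t 28.98 eef [ 450.4 -300.8  128.9] gap 69.8 F [-0.3  0.5 -0.1] grip 0.0 tiltz [-0.0015  0.0018 -1.    ]
tool d [-2.6 -0.  88.9] rz tool 0.0022
```

Converted, 20 mm / 200 = 0.1, 16 mm / 200 = 0.08.

```bash
echo '[{"pos":[-0.005,0,0.08]},{"pos":[0,0,0.1]},{"pos":[0,0,0.1]},{"pos":[0,0,0.08]},{"pos":[0,0,0.06]},{"pos":[0,0,0.025]},{},{}]' | python3 -m pendant |sed -n '2p;4p'
echo '[{},{},{},{},{},{},{},{}]' | python3 -m pendant 0|sed -n '1,2p;4,6p'
echo '[{"pos":[0,0,-0.04]},{"pos":[0,0,-0.1]},{"pos":[0,0,-0.125]},{"pos":[0,0,-0.125]},{"pos":[0,0,-0.125]},{"pos":[0,0,-0.05],"rot":[0,0,-0.053]},{},{}]' | python3 -m pendant |sed -n '2p;4,6p'
python3 -c "from h import *;place(3,42)"
```

```text
eef_pos: [450.9, -303.8, 42.0]
ft_force: [-0.5, -0.6, -0.7]
time_s: 31.02
eef_pos: [450.6, -303.5, 41.6]
ft_force: [-0.7, 0.4, 4.6]
finger_gap: 20.5
gripper_force: 59.0
eef_pos: [450.3, -303.1, 153.7]
ft_force: [0.2, 0.4, -0.4]
finger_gap: 20.6
gripper_force: 58.6
t 32.02 eef [ 450.3 -303.1  153.7] gap 20.6 F [ 0.2  0.4 -0.4] grip 58.6 tiltz [-5.e-04  6.e-04 -1.e+00]
tool d [342.  197.6 111.8] rz tool -0.0019
```

Converted, 43 mm / 200 = 0.215, 42 mm / 200 = 0.21.

```bash
echo '[{"pos":[0.21,0.12,0]},{"pos":[0.215,0.125,0]},{"pos":[0.215,0.125,0]},{"pos":[0.215,0.125,0]},{"pos":[0.215,0.125,0]},{"pos":[0.215,0.125,0]},{"pos":[0.215,0.125,0]},{"pos":[0.21,0.12,0]}]' | python3 -m pendant |sed -n '2p;5p'
echo '[{"pos":[0,0,0.05]},{"pos":[0,0,0.125]},{"pos":[0,0,0.125]},{"pos":[0,0,0.1]},{"pos":[0,0,0.05]},{"pos":[0,0,0.02]},{},{}]' | python3 -m pendant |sed -n '2p;4,6p'
python3 -c "from h import *;place(3,41.6)"
```

```text
eef_pos: [605.8, 61.8, 153.3]
finger_gap: 20.6
eef_pos: [606.4, 60.0, 61.2]
ft_force: [-1.2, 0.6, 0.5]
finger_gap: 20.7
gripper_force: 58.7
t 34.02 eef [606.4  60.   61.2] gap 20.7 F [-1.2  0.6  0.5] grip 58.7 tiltz [ 1.4e-03 -3.0e-04 -1.0e+00]
tool d [ 0.1 -0.5 19.6] rz tool 0.0002
```

Converted, 7 mm / 200 = 0.035, 6 mm / 200 = 0.03.

```bash
echo '[{"pos":[0,0,0.035]},{"pos":[0,0,0.03]},{"pos":[0,0,0.015]},{"pos":[0,0,0.01]},{"pos":[0,0,0.005]},{},{}]' | python3 -m pendant |sed -n '2p;4,6p'
```

```text
eef_pos: [605.9, 60.0, 41.6]
ft_force: [-2.3, -0.2, 5.4]
finger_gap: 20.8
gripper_force: 59.3
```

Converted, -30 mm / 200 = -0.15, -15 mm / 200 = -0.075.

```bash
echo '[{},{},{},{},{}]' | python3 -m pendant 65|sed -n '2p;4,6p'
echo '[{"pos":[0,0,-0.075]},{"pos":[0,0,-0.15]},{"pos":[0,0,-0.15]},{"pos":[0,0,-0.15]},{}]' | python3 -m pendant |sed -n '2p;4,6p'
echo '[{"pos":[-0.05,-0.15,-0.05]},{"pos":[-0.05,-0.15,-0.05]},{"pos":[-0.05,-0.15,-0.05]},{"pos":[-0.05,-0.15,-0.05]},{"pos":[-0.05,-0.15,-0.05]},{"pos":[-0.05,-0.15,-0.05]},{},{}]' | python3 -m pendant |sed -n '2p;4,6p'
python3 -c "
from h import *
cv2.imwrite('pics/s6.png',np.vstack([cv2.resize(cams.camera('scene')[180:310,130:400],(560,270)),cv2.resize(cams.camera('top')[120:280,150:430],(560,320))]))"
```

```text
eef_pos: [605.8, 60.0, 41.3]
ft_force: [0.6, -0.3, 0.4]
finger_gap: 65.0
gripper_force: 0.0
eef_pos: [607.7, 59.8, 150.5]
ft_force: [0.7, -1.0, -1.2]
finger_gap: 64.7
gripper_force: 0.0
eef_pos: [434.6, -21.2, 206.2]
ft_force: [0.1, -0.3, -0.6]
finger_gap: 64.5
gripper_force: 0.0
```

View pics/s6.png

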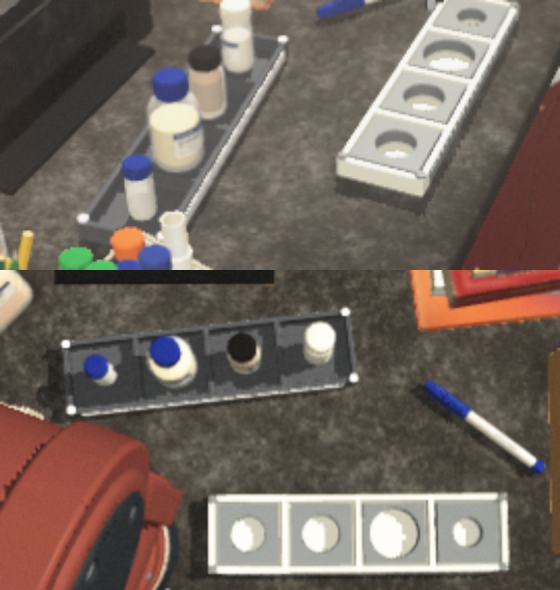

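All four stand upright in the dark rack, left to right small (97,368), bottle (167,355), black (243,350) and slim (320,340). That is the mirrored order, and the arm is clear of them.

```bash
python3 -c "
from plant import bot
print(bot.job_done())"
```

```text
the job is handed in; nothing more can be done
None
```

I moved all four vials into the dark steel rack in mirrored order and handed the job in after about 37 s; the final pictures show each one upright and standing free, but the hand-in call returned no verdict.

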